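Sort swapped sunglass lenses back to their job trays

ROBOT

A 6-joint arm with a two-finger parallel gripper is mounted at the origin on the work surface. World frame = base frame: x ahead of the robot, y to its left, z up, the work surface at z = 0. Lengths are in m, angles in rad, forces in N, time in s.
With the tool pointing down it reaches from about 0.3 to 0.775 m from the base axis. Payload 14.6 kg.
Tool frame: the origin (TCP) lies midway between the tips of the shut fingers; the grasp point (between the pads) lies 19 mm behind it; x points along the fingers, z is the direction in which the jaws open and shut, and the axes are right-handed (so a half turn about x gives the same grasp; the last joint's range is limited). The gripper opens to 94 mm and grips with 3 to 60 N. Pads are 16 mm wide; open, the fingers measure 119 mm over their backs; the gripper's body (75 mm by 177 mm) begins 78 mm behind the grasp point.
Start: joints at [1.141, 0.3, 1.521, -0, 1.321, -0.067], TCP at [0.195, 0.514, 0.205] pointing down, gripper open.
Joint ranges: [-3.03, 3.03], [-0.79, 2.21], [0.23, 2.52], [-1.04, 4.18], [0, 3.07], [-2.55, 2.55]. Speed limits (rad/s): [2.22, 2.22, 2.57, 3.14, 3.14, 3.14].

INTERFACE

Orientations are given as a unit quaternion [w, x, y, z].
In Python, from rig import robot, imaging gives the robot as it stands.
- The arm moves only by the shell command python3 -m crank 'ROWS' [OPENING] [FORCE]. ROWS is a JSON object of lists of equal length, an entry for each row: "offset": the shift along the tool's x, y, z in cm, a list of three; "turn": the turn about the tool's x in rad. In form: {"offset": [[x, y, z], ...], "turn": [turn, ...]}. A call has 1 to 5 rows; each row shifts and turns the commanded pose from where the row before left it, along the tool's axes as they then stand; what a row does not reach is not made up. A row lasts 1/12 s, in which the tool goes at most 41.7 mm and 7.16 degrees, less where a joint would pass 70% of its speed; a pose out of reach is approached as far as the arm can. A call with a gripper value outside its range is refused whole. OPENING is the closure, from 0 (fully open) to 1 (shut), set as the call begins (- or left out, the last holds). The fingers move at their own pace and stop on an object; FORCE is the grip in N (left out, the last holds). Time passes only in rows, so rows that do not move let the fingers close. It gives the time, the measured TCP pose, the force and the opening at its end, in the units of the state.
- robot.state(): the state, without advancing time (a new reading comes with each control period).
- imaging.grab_frame(name): name is "scene" or "top" or "wrist"; returns (picture, depth): 384x512x3 uint8, blue, green, red; 384x512 float32, m along the optical axis (not along the pixel's ray), 0 where there is no reading.
- imaging.camera_info(name): a dict with "fx", "fy", "cx", "cy" (pixels), "position" and "attitude" of the camera in the world. Camera axes: x right, y up, looking along -z (the intrinsics and any distortion apply to the point x, -y, -z); pixel columns grow to the right and rows downward; lengths in m; the calibration is good to about 2 mm. A picture is of the moment at which its call begins: read the wrist's pose just before it. camera_info takes no time and is no camera call; for the wrist camera it gives the pose at the moment of the call.
- robot.close_job(): hands the job in, once; it reports no verdict.
The state is a dict: "clock": time; "joints": joint angles; "joint_vel": joint speeds; "joint_efforts": joint torques, N m; "tcp_pos": TCP position; "ee_rot": TCP orientation; "ft_force": force on the tool from outside, world axes, zero at the start; "ft_torque": the same for the moment, N m; "opening": finger opening in m.
Only numpy, scipy, OpenCV 4.12 (cv2) and the standard library are available. Lean on these libraries where they do the work, as an engineer would, in place of code of your own. Each camera call takes 0.05 s, during which the arm holds its last target.

TASK

The three blocked sunglass lenses lie in the wrong job trays: put each lens flat in the lens pocket of the tray whose spectacle frame has rims of the lens's own shape. First put one lens down in the empty spare tray and let go of it there, to make room for the others, and bring it to its own tray later. Set every lens down rather than dropping it, and do not knock over the bottle or the jar.

Things in the scene. Friction and masses are not known exactly. Their poses are not given: they have to be found in the camera images.
- lens_round: Dark brown lens, round, 45 mm across, 5 mm thick, with a white upright block on its middle: foot 20 mm across up to z = 8 mm, then a plain cylinder, 16 mm in diameter, up to z = 37 mm (the grip). 20 to 45 g, loose. Origin: centre of its underside, on the block's axis; z up. At the start it lies flat in the lens pocket of another lens's tray.
- lens_wide: Dark brown lens, wide rectangle with rounded corners, 58 mm (its y) by 32 mm (its x), 5 mm thick, with a white upright block on its middle: foot 20 mm across up to z = 8 mm, then a plain cylinder, 16 mm in diameter, up to z = 37 mm (the grip). 20 to 45 g, loose. Origin: centre of its underside, on the block's axis; z up. At the start it lies flat in the lens pocket of another lens's tray.
- lens_drop: Dark brown lens, rounded triangle, about 56 mm wide (its y) by 44 mm (its x), 5 mm thick, with a white upright block on its middle: foot 20 mm across up to z = 8 mm, then a plain cylinder, 16 mm in diameter, up to z = 37 mm (the grip). 20 to 45 g, loose. Origin: centre of its underside, on the block's axis; z up. At the start it lies flat in the lens pocket of another lens's tray.
- tray_round: Grey job tray, fixed, walls 12 mm high, floor 3 mm thick. Far part: black spectacle frame with round rims, fixed, under 12 mm high. Near part: square lens pocket, 78 mm inside. Origin: pocket centre, on the tray's underside (pocket floor at z = 3 mm); x points to the spectacle frame (its centre at x = 68 mm), z up. Tray: x -42 to +99, y -75 to +75 mm.
- tray_wide: Grey job tray, fixed, walls 12 mm high, floor 3 mm thick. Far part: black spectacle frame with wide rectangular rims, fixed, under 12 mm high. Near part: square lens pocket, 78 mm inside. Origin: pocket centre, on the tray's underside (pocket floor at z = 3 mm); x points to the spectacle frame (its centre at x = 68 mm), z up. Tray: x -42 to +99, y -75 to +75 mm.
- tray_drop: Grey job tray, fixed, walls 12 mm high, floor 3 mm thick. Far part: black spectacle frame with triangular rims, fixed, under 12 mm high. Near part: square lens pocket, 78 mm inside. Origin: pocket centre, on the tray's underside (pocket floor at z = 3 mm); x points to the spectacle frame (its centre at x = 68 mm), z up. Tray: x -42 to +99, y -75 to +75 mm.
- spare_tray: Small square grey tray with a black rubber floor and no spectacle frame, fixed, empty at the start: 84 mm square outside, 78 mm inside, walls 12 mm high, floor 3 mm thick. Origin: centre of its underside; z up.
- cleaner_bottle: Bystander: upright white lens cleaner bottle, 40 mm in diameter, 110 mm high, loose. Origin: centre of its underside; z up.
- screw_jar: Bystander: white jar with a metal cap, 52 mm in diameter, 55 mm high, loose. Origin: centre of its underside; z up.
Not all that is in view belongs to the job. What is shaped like the lens_wide but yellow is not meant. Leave any red look-alike of the lens_round alone.

How it is judged:
On the way:
1. one of the lenses lies flat in the spare tray, released (((x of lens_round in the frame of spare_tray between -0.025 and 0.025 m and y of lens_round in the frame of spare_tray between -0.025 and 0.025 m and z of lens_round in the frame of spare_tray below 0.006 m and angle between lens_round's own z axis and vertical below 0.08 rad and contact force between the fingers and lens_round below 0.1 N) or (x of lens_wide in the frame of spare_tray between -0.025 and 0.025 m and y of lens_wide in the frame of spare_tray between -0.025 and 0.025 m and z of lens_wide in the frame of spare_tray below 0.006 m and angle between lens_wide's own z axis and vertical below 0.08 rad and contact force between the fingers and lens_wide below 0.1 N) or (x of lens_drop in the frame of spare_tray between -0.025 and 0.025 m and y of lens_drop in the frame of spare_tray between -0.025 and 0.025 m and z of lens_drop in the frame of spare_tray below 0.006 m and angle between lens_drop's own z axis and vertical below 0.08 rad and contact force between the fingers and lens_drop below 0.1 N))), for 0.2 s.
At the end, for the whole second after the job is handed in: Each lens lies in the lens pocket of the tray with rims of its shape: its centre within 25 mm of the pocket's centre along both sides of the tray, its underside on the pocket floor (less than 3 mm above it), tilted less than 0.08 rad, block up, released and at rest (x of lens_round in the frame of tray_round between -0.025 and 0.025 m and y of lens_round in the frame of tray_round between -0.025 and 0.025 m and z of lens_round in the frame of tray_round below 0.006 m and angle between each of lens_round, lens_wide, lens_drop's own z axis and vertical below 0.08 rad and contact force between the fingers and lens_round below 0.1 N and linear speed of each of lens_round, lens_wide, lens_drop below 0.03 m/s and angular speed of each of lens_round, lens_wide, lens_drop below 0.3 rad/s and x of lens_wide in the frame of tray_wide between -0.025 and 0.025 m and y of lens_wide in the frame of tray_wide between -0.025 and 0.025 m and z of lens_wide in the frame of tray_wide below 0.006 m and contact force between the fingers and lens_wide below 0.1 N and x of lens_drop in the frame of tray_drop between -0.025 and 0.025 m and y of lens_drop in the frame of tray_drop between -0.025 and 0.025 m and z of lens_drop in the frame of tray_drop below 0.006 m and contact force between the fingers and lens_drop below 0.1 N); the robot touches nothing.
It fails at once if the round lens is let fall: not held while its underside is more than 40 mm above the bench (height (world z) of lens_round above 0.04 m and contact force between the fingers and lens_round below 0.01 N).
It fails at once if the wide lens is let fall: not held while its underside is more than 40 mm above the bench (height (world z) of lens_wide above 0.04 m and contact force between the fingers and lens_wide below 0.01 N).
It fails at once if the drop lens is let fall: not held while its underside is more than 40 mm above the bench (height (world z) of lens_drop above 0.04 m and contact force between the fingers and lens_drop below 0.01 N).
It fails at once if the bottle is knocked over (angle between cleaner_bottle's own z axis and vertical above 0.6 rad).
It fails at once if the jar is knocked over (angle between screw_jar's own z axis and vertical above 0.6 rad).
It also fails if it takes over 112 s, if anything falls off the work surface, if the arm or the gripper's body presses on something with over 40 N, if the wrist force passes 120 N, or if a joint passes its speed limit or range.

## Working session

There is one attempt and no reset: what is moved stays moved. The work goes in short steps, Python scripts to look and compute and a shell command to move; the robot and the scene stay as the last step left them, time stands still between calls to the robot, and variables do not carry over. Pictures are saved under pics/ and viewed, and the job is handed in when it is done.

```bash
ls; mkdir -p pics; python3 - <<'E'
from rig import robot, imaging
import cv2
print(robot.state())
for n in ["scene","top","wrist"]:
    print(n, imaging.camera_info(n))
for n in ["scene","top"]:
    p,d=imaging.grab_frame(n); cv2.imwrite(f"pics/{n}0.png",p)
    import numpy as np; np.save(f"pics/{n}0.npy",d)
E
```

```text
pics
{'clock': 0.0, 'joints': array([ 1.14138430e+00,  3.00445191e-01,  1.52157982e+00, -1.61886497e-05,
        1.32068785e+00, -6.65912645e-02]), 'joint_vel': array([ 0.00074143, -0.00218567, -0.0002054 ,  0.00157254,  0.00078028,
        0.00117577]), 'joint_efforts': array([ 8.68230163e-04, -5.31795430e+01, -3.52741170e+01,  7.08779809e-02,
        2.43610900e-02, -6.57323335e-05]), 'tcp_pos': array([0.19509609, 0.51395762, 0.20490107]), 'ee_rot': array([ 0.58166532, -0.40179522,  0.58234009,  0.40138021]), 'ft_force': array([0.08174559, 0.02790198, 1.19894091]), 'ft_torque': array([-0.08194183,  0.00155678, -0.01486297]), 'opening': 0.0935744520213421}
scene {'fx': 397.44746296348467, 'fy': 397.44746296348467, 'cx': 256.9058526365428, 'cy': 193.1151946545023, 'position': array([ 1.43584523, -0.01876894,  0.56372299]), 'attitude': array([0.64132921, 0.36459253, 0.33545654, 0.58586521])}
top {'fx': 425.3246474629399, 'fy': 425.3246474629399, 'cx': 255.70419435568732, 'cy': 193.8607919517474, 'position': array([0.54639732, 0.06608302, 1.01899689]), 'attitude': array([-0.70468113, -0.01470407,  0.00585129,  0.70934763])}
wrist {'fx': 296.92809787072343, 'fy': 296.92809787072343, 'cx': 251.7196693110042, 'cy': 195.43214333324238, 'position': array([0.12940541, 0.53941467, 0.38460847]), 'attitude': array([ 0.81680773, -0.10101287, -0.06882032,  0.56381318])}
```

View pics/top0.png

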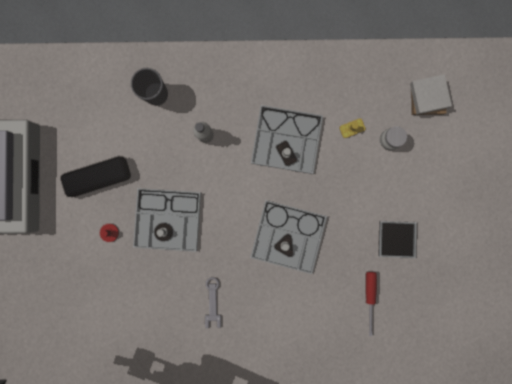

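View pics/scene0.png

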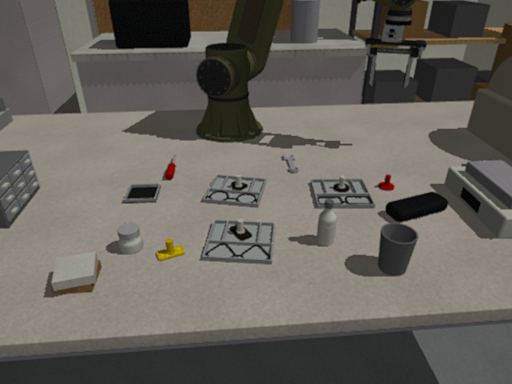

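```bash
cat > h.py <<'E'
import numpy as np, cv2
from scipy.spatial.transform import Rotation as R
from rig import robot, imaging
def rot(q): return R.from_quat([q[1],q[2],q[3],q[0]]).as_matrix()
def ray(ci,u,v,z):
    d=rot(ci["attitude"])@np.array([(u-ci["cx"])/ci["fx"],-(v-ci["cy"])/ci["fy"],-1.])
    p=np.array(ci["position"]); return p+d*(z-p[2])/d[2]
def proj(ci,P):
    c=rot(ci["attitude"]).T@(np.array(P)-ci["position"])
    return ci["cx"]+ci["fx"]*c[0]/-c[2], ci["cy"]-ci["fy"]*c[1]/-c[2]
E
python3 - <<'E'
from h import *
p=cv2.imread("pics/top0.png")
c=p[90:290,120:430]
cv2.imwrite("pics/crop0.png",cv2.resize(c[:, :160],None,fx=3.7,fy=2.99 if 0 else 3.0,interpolation=cv2.INTER_CUBIC))
big=cv2.resize(p[95:285,120:330],None,fx=3,fy=3,interpolation=cv2.INTER_CUBIC)
cv2.imwrite("pics/crop1.png",np.clip(big*1.6,0,255).astype(np.uint8))
# white block tops
hsv=cv2.cvtColor(p,cv2.COLOR_BGR2HSV)
ci=imaging.camera_info("top")
for (u,v) in [(288,153),(163,232),(286,245)]:
    w=p[v-14:v+15,u-14:u+15].astype(int); 
    m=(w.min(2)>140).astype(np.uint8)
    n,l,s,ce=cv2.connectedComponentsWithStats(m)
    for k in range(1,n):
        if 4<s[k,4]<200: 
            U,V=ce[k]+[u-14,v-14]; print((u,v),s[k],U,V,ray(ci,U,V,.04))
E
```

```text
(no output)
```

View pics/crop1.png

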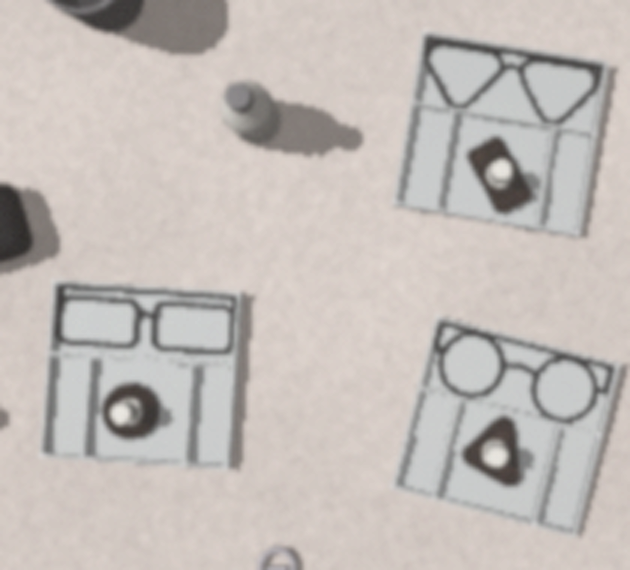

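The crop (top picture, offset 120,95, ×3) shows three trays. The drop-rim tray at about (288,140) holds the wide lens at (287,153). The wide-rim tray at (168,220) holds the round lens at (163,232). The round-rim tray at (290,237) holds the drop lens at (285,245).

Look-alikes to leave alone: a red round piece at (109,232) and a yellow wide piece at (352,128). The brown ones are chosen. The spare tray is at (397,240).

```bash
python3 - <<'E'
from h import *
p=cv2.imread("pics/top0.png"); d=np.load("pics/top0.npy")
ci=imaging.camera_info("top")
f=p.astype(int)
print("bench",f[270,250],"tray",f[210,165],f[150,265])
# tray: bluish
m=((f[...,0]-f[...,2])>-3).astype(np.uint8)
m=cv2.morphologyEx(m,cv2.MORPH_CLOSE,np.ones((5,5),np.uint8))
n,l,s,ce=cv2.connectedComponentsWithStats(m)
for k in range(1,n):
    if 600<s[k,4]<9000:
        cs,_=cv2.findContours((l==k).astype(np.uint8),cv2.RETR_EXTERNAL,cv2.CHAIN_APPROX_NONE)
        r=cv2.minAreaRect(cs[0]); b=cv2.boxPoints(r)
        W=np.array([ray(ci,*q,.012)[:2] for q in b])
        print(s[k],r,W.mean(0).round(4),[np.linalg.norm(W[i]-W[i-1]).round(4) for i in range(4)], W.round(3).tolist())
for (u,v) in [(288,153),(163,232),(286,245),(204,128),(396,138)]:
    w=f[v-16:v+16,u-16:u+16]; z=1.019-d[v-16:v+16,u-16:u+16]
    for lo,hi in([(.03,.06),(.045,.13)]):
        ys,xs=np.nonzero((z>lo)&(z<hi))
        if len(xs): print((u,v),lo,len(xs),np.median(z[ys,xs]),xs.mean()+u-16,ys.mean()+v-16,ray(ci,xs.mean()+u-16,ys.mean()+v-16,np.median(z[ys,xs])).round(4))
E
```

```text
bench [123 127 133] tray [105 106 105] [126 127 126]
[132  69  35  36 889] ((148.3000030517578, 87.60000610351562), (38.9075813293457, 29.516094207763672), 63.43495178222656) [0.832  0.3341] [np.float64(0.0942), np.float64(0.0707), np.float64(0.0942), np.float64(0.0705)] [[0.859, 0.387], [0.89, 0.323], [0.805, 0.282], [0.774, 0.345]]
[ 251  106   71   68 3382] ((286.74127197265625, 139.23760986328125), (62.9678840637207, 58.8128662109375), 9.865806579589844) [0.7052 0.0041] [np.float64(0.1492), np.float64(0.1405), np.float64(0.1497), np.float64(0.1401)] [[0.65, 0.09], [0.788, 0.065], [0.761, -0.082], [0.623, -0.057]]
[ 28 124  12 105 907] ((32.88951110839844, 176.01307678222656), (10.984106063842773, 103.95934295654297), 0.8425242304801941) [0.6224 0.6103] [np.float64(0.0263), np.float64(0.2486), np.float64(0.0265), np.float64(0.2485)] [[0.498, 0.624], [0.747, 0.623], [0.746, 0.596], [0.498, 0.598]]
[   0  130   15   91 1204] ((7.0, 175.0), (90.0, 14.0), 90.0) [0.6252 0.6726] [np.float64(0.2155), np.float64(0.0338), np.float64(0.2154), np.float64(0.0336)] [[0.733, 0.691], [0.733, 0.6
[... 911 characters left out ...]
 0.03 39 0.03784567 286.4102564102564 151.0 [0.6736 0.0066 0.0378]
(163, 232) 0.03 42 0.03926885 159.92857142857142 231.95238095238096 [0.4886 0.2996 0.0393]
(286, 245) 0.03 42 0.04444605 284.95238095238096 246.07142857142856 [0.4551 0.0122 0.0444]
(286, 245) 0.045 17 0.045505226 285.52941176470586 246.29411764705884 [0.4547 0.011  0.0455]
(204, 128) 0.03 52 0.046039015 206.40384615384616 135.94230769230768 [0.7088 0.1908 0.046 ]
(204, 128) 0.045 265 0.07189506 201.8490566037736 130.4 [0.7171 0.1976 0.0719]
(396, 138) 0.03 395 0.05508864 394.5873417721519 136.4886075949367 [ 0.7024 -0.2376  0.0551]
(396, 138) 0.045 353 0.05545032 395.5722379603399 135.97733711048159 [ 0.7035 -0.2398  0.0555]
```

```bash
cat >> h.py <<'E'
def go(x,y,z):
    s=robot.state(); M=rot(s["ee_rot"]); 
    d=M.T@(np.array([x,y,z])-s["tcp_pos"])*100
    print("t",round(s["clock"],2),"tcp",s["tcp_pos"].round(4),"open",round(s["opening"],4),"F",s["ft_force"].round(1),"q",s["joints"].round(2))
    print(" need cm tool xyz",d.round(2),"rows>=",np.linalg.norm(d)/4.17)
E
python3 - <<'E'
from h import *
p=cv2.imread("pics/top0.png"); ci=imaging.camera_info("top")
m=(p.max(2)<60).astype(np.uint8)
n,l,s,ce=cv2.connectedComponentsWithStats(m)
for k in range(1,n):
    if 370<ce[k][0]<420 and 210<ce[k][1]<270 and s[k,4]>300: 
        cs,_=cv2.findContours((l==k).astype(np.uint8),cv2.RETR_EXTERNAL,cv2.CHAIN_APPROX_NONE)
        print(s[k],cv2.minAreaRect(cs[0]),ray(ci,*ce[k],.003))
        b=[s[k,0],s[k,0]+s[k,2]-1]; c=[s[k,1],s[k,1]+s[k,3]-1]
        print(ray(ci,b[0],c[0],.003),ray(ci,b[1],c[1],.003))
s=robot.state(); print(rot(s["ee_rot"]).round(3))
go(.455,.01,.09)
E
```

```text
[382 223  32  33 975] ((397.1365966796875, 239.08544921875), (30.975231170654297, 31.414880752563477), 2.2906100749969482) [ 0.4662552  -0.25637679  0.003     ]
[ 0.5046771  -0.22098154  0.003     ] [ 0.4285597  -0.29301597  0.003     ]
[[-0.    -0.935  0.355]
 [-0.001  0.355  0.935]
 [-1.     0.    -0.001]]
t 0.1 tcp [0.1951 0.514  0.2049] open 0.0939 F [-0.   0.3  0.3] q [ 1.14  0.3   1.52 -0.    1.32 -0.07]
 need cm tool xyz [ 11.53 -42.18 -37.88] rows>= 13.874699719809797
```

```bash
python3 -m crank '{"offset":[[0.5,-2.8,-2.5],[0.5,-2.8,-2.5],[0.5,-2.8,-2.5],[0.5,-2.8,-2.5],[0.5,-2.8,-2.5]],"turn":[0,0,0,0,0]}' 0.4 20
python3 -m crank '{"offset":[[0.5,-2.8,-2.5],[0.5,-2.8,-2.5],[0.5,-2.8,-2.5],[0.5,-2.8,-2.5],[0.5,-2.8,-2.5]],"turn":[0,0,0,0,0]}'
python3 -m crank '{"offset":[[0.5,-2.8,-2.5],[0.5,-2.8,-2.5],[0,-2.8,-2.5],[0,-2.8,-2.5],[0,0,0]],"turn":[0,0,0,0,0]}'
python3 -c "
from h import *
go(.455,.01,.09)"
```

```text
clock: 0.52
tcp_pos: [0.2819, 0.3459, 0.18]
ee_rot: [0.582, -0.402, 0.582, 0.402]
ft_force: [1.0, 0.0, 0.2]
opening: 0.064
clock: 0.93
tcp_pos: [0.3686, 0.1793, 0.1552]
ee_rot: [0.582, -0.402, 0.582, 0.402]
ft_force: [0.8, 0.7, 0.1]
opening: 0.0565
clock: 1.35
tcp_pos: [0.4393, 0.0434, 0.1453]
ee_rot: [0.583, -0.401, 0.583, 0.4]
ft_force: [0.6, 0.3, 0.3]
opening: 0.0566
t 1.35 tcp [0.4393 0.0434 0.1453] open 0.0566 F [0.6 0.3 0.3] q [ 0.02  0.12  1.89 -0.    1.13 -1.19]
 need cm tool xyz [ 5.53 -2.67 -2.55] rows>= 1.5943111404366108
```

```bash
cat >> h.py <<'E'
def wr(name):
    s=robot.state(); ci=imaging.camera_info("wrist"); p,d=imaging.grab_frame("wrist"); cv2.imwrite(f"pics/{name}.png",p); np.savez(f"pics/{name}.npz",d=d,**ci); return p,d,ci
def blk(p,d,ci,guess,r=.03,zlo=.028,zhi=.055):
    # points from depth near guess, block upper part
    v,u=np.mgrid[0:384,0:512]
    c=np.stack([(u-ci["cx"])/ci["fx"]*d,-(v-ci["cy"])/ci["fy"]*d,-d],-1)
    W=c@rot(ci["attitude"]).T+ci["position"]
    m=(np.hypot(W[...,0]-guess[0],W[...,1]-guess[1])<r)&(W[...,2]>zlo)&(W[...,2]<zhi)&(d>0)
    P=W[m]
    if len(P)<5: print("none"); return
    zt=np.percentile(P[:,2],95); T=P[P[:,2]>zt-.003]
    mm=(m&(W[...,2]>zt-.003)).astype(np.uint8); vv,uu=np.nonzero(mm)
    print("n",len(P),"ztop",zt.round(4),"px",uu.mean(),vv.mean(),"top mid",T.mean(0).round(4),"ext",(T.max(0)-T.min(0)).round(3))
    return T
E
python3 - <<'E'
from h import *
p,d,ci=wr("w1"); blk(p,d,ci,(.455,.012)); print(proj(ci,(.455,.012,.04)))
E
```

```text
n 227 ztop 0.0414 px 228.72043010752688 216.747311827957 top mid [0.4524 0.0137 0.0405] ext [0.015 0.015 0.004]
(np.float64(228.13267082747922), np.float64(219.52647119285697))
```

View pics/w1.png

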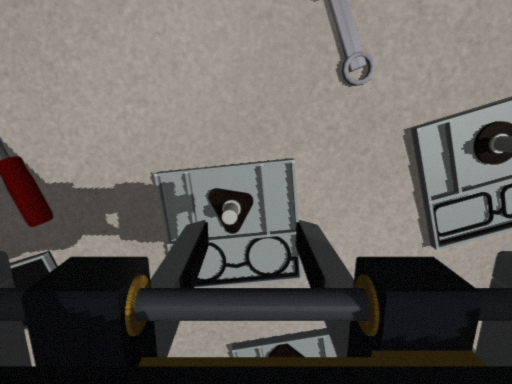

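The wrist picture shows the drop lens with its block top at (231,212), inside the round-rim tray. Depth puts the top at z 0.0405 with a 15 mm extent, which matches the grip as described.

```bash
python3 -m crank '{"offset":[[2.0,-1.2,-1.2],[2.0,-1.2,-1.2],[2.0,0,0],[0,0,0],[0,0,0]],"turn":[0,0,0,0,0]}'
python3 -c "
from h import *
go(.453,.013,.016)
p,d,ci=wr('w2'); blk(p,d,ci,(.453,.013)); s=robot.state();print('tcp px',proj(ci,s['tcp_pos']),proj(ci,s['tcp_pos']-[0,0,.045]))"
```

```text
clock: 1.82
tcp_pos: [0.4507, 0.0176, 0.0852]
ee_rot: [0.581, -0.401, 0.582, 0.402]
ft_force: [0.3, 1.2, 0.3]
opening: 0.0563
t 1.82 tcp [0.4507 0.0176 0.0852] open 0.0563 F [0.3 1.2 0.3] q [-0.04  0.23  1.92  0.    1.   -1.25]
 need cm tool xyz [ 6.92 -0.4  -0.35] rows>= 1.664489010194412
n 361 ztop 0.0414 px 247.54421768707482 216.68367346938774 top mid [0.4524 0.0136 0.0404] ext [0.015 0.015 0.003]
tcp px (np.float64(251.7370232158883), np.float64(235.15263054492183)) (np.float64(251.78361509251516), np.float64(214.02743791291323))
```

View pics/w2.png

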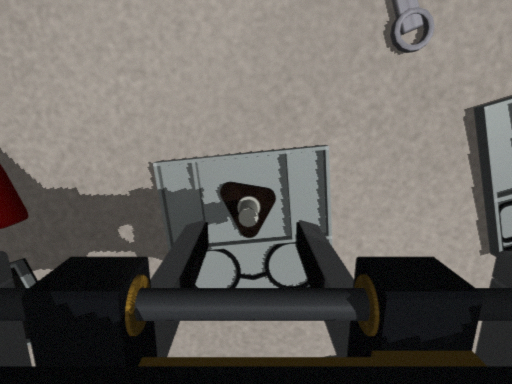

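The block is at (249,210), between the fingers and consistent with the first reading. Descending.

```bash
python3 -m crank '{"offset":[[1.8,-0.4,-0.4],[1.8,0,0],[1.8,0,0],[1.5,0,0],[0,0,0]],"turn":[0,0,0,0,0]}'
python3 -m crank '{"offset":[[0,0,0],[0,0,0],[0,0,0],[0,0,0],[0,0,0]],"turn":[0,0,0,0,0]}' 1 20
python3 -m crank '{"offset":[[0,0,0],[0,0,0],[0,0,0]],"turn":[0,0,0]}' 1 20
python3 -c "
from h import *
go(.453,.013,.046)"
```

```text
clock: 2.28
tcp_pos: [0.4529, 0.0124, 0.0156]
ee_rot: [0.581, -0.401, 0.582, 0.402]
ft_force: [0.2, 0.7, -1.0]
opening: 0.0565
clock: 2.7
tcp_pos: [0.4541, 0.0118, 0.0171]
ee_rot: [0.582, -0.402, 0.582, 0.401]
ft_force: [-1.0, -0.1, -0.7]
opening: 0.0265
clock: 2.95
tcp_pos: [0.4538, 0.0117, 0.0167]
ee_rot: [0.582, -0.402, 0.582, 0.402]
ft_force: [-1.3, -0.4, 4.2]
opening: 0.0156
t 2.95 tcp [0.4538 0.0117 0.0167] open 0.0156 F [-1.3 -0.4  4.2] q [-0.05  0.36  1.95  0.    0.83 -1.26]
 need cm tool xyz [-2.93  0.12  0.09] rows>= 0.7030637935022666
```

```bash
python3 -m crank '{"offset":[[-1.0,0,0],[-1.0,0,0],[-1.0,0,0],[0,0,0]],"turn":[0,0,0,0]}'
python3 -c "
from h import *
go(.4665,-.2565,.046)
p,d,ci=wr('w3')"
```

```text
clock: 3.28
tcp_pos: [0.4548, 0.0117, 0.0488]
ee_rot: [0.583, -0.402, 0.581, 0.401]
ft_force: [-0.2, 0.0, -0.2]
opening: 0.0152
t 3.28 tcp [0.4548 0.0117 0.0488] open 0.0152 F [-0.2  0.  -0.2] q [-0.05  0.3   1.93 -0.    0.91 -1.26]
 need cm tool xyz [  0.29 -10.61 -24.66] rows>= 6.437641647520035
```

View pics/w3.png

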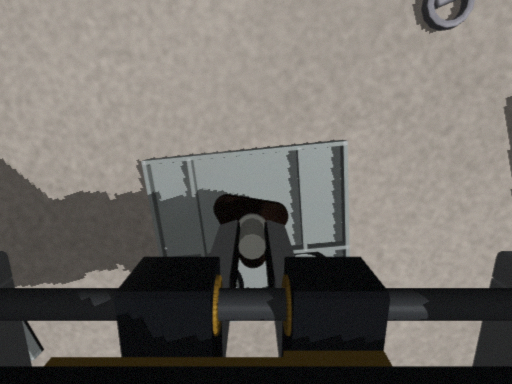

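The lens is held, with the block at (252,240) between the fingers and lifted off the floor. Carrying it to the spare tray.

```bash
python3 -m crank '{"offset":[[0,-0.6,-1.5],[0.1,-1.4,-3.2],[0.1,-1.4,-3.2],[0.1,-1.4,-3.2],[0,-1.4,-3.2]],"turn":[0,0,0,0,0]}'
python3 -m crank '{"offset":[[0,-1.4,-3.2],[0,-1.4,-3.2],[0,-1.1,-2.4],[0,-0.6,-1.5],[0,0,0]],"turn":[0,0,0,0,0]}'
python3 -c "
from h import *
go(.4665,-.2565,.046)
p,d,ci=wr('w4')"
```

```text
clock: 3.75
tcp_pos: [0.4605, -0.1455, 0.0432]
ee_rot: [0.582, -0.402, 0.582, 0.402]
ft_force: [0.4, 0.1, -0.6]
opening: 0.0154
clock: 4.17
tcp_pos: [0.4661, -0.2588, 0.0431]
ee_rot: [0.583, -0.401, 0.583, 0.401]
ft_force: [-0.2, 0.1, -0.4]
opening: 0.0156
t 4.17 tcp [ 0.4661 -0.2588  0.0431] open 0.0156 F [-0.2  0.1 -0.4] q [-0.58  0.46  1.72 -0.    0.97 -1.78]
 need cm tool xyz [-0.29  0.05  0.23] rows>= 0.0889476598340057
```

View pics/w4.png

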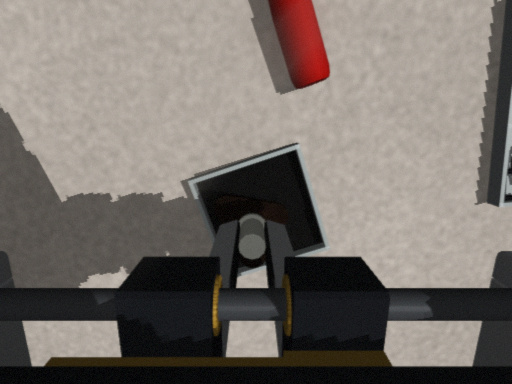

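The lens (250,215) is over the black floor, inside the spare tray's rim at (190–325, 148–270). Lowering until it touches.

```bash
python3 -m crank '{"offset":[[0.8,0,0.2],[0.8,0,0],[0.5,0,0],[0.3,0,0],[0,0,0]],"turn":[0,0,0,0,0]}'
python3 -m crank '{"offset":[[0.15,0,0],[0,0,0]],"turn":[0,0]}'
python3 -m crank '{"offset":[[0.1,0,0],[0,0,0]],"turn":[0,0]}'

```

```text
clock: 4.63
tcp_pos: [0.4669, -0.2536, 0.0185]
ee_rot: [0.582, -0.401, 0.582, 0.402]
ft_force: [0.5, 0.0, 0.6]
opening: 0.0155
clock: 4.8
tcp_pos: [0.4672, -0.2542, 0.0179]
ee_rot: [0.582, -0.402, 0.582, 0.402]
ft_force: [-0.4, -0.5, 0.5]
opening: 0.0156
clock: 4.97
tcp_pos: [0.4672, -0.2544, 0.017]
ee_rot: [0.582, -0.402, 0.582, 0.402]
ft_force: [-0.0, 0.1, -0.4]
opening: 0.0155
```

```bash
python3 -m crank '{"offset":[[0.1,0,0],[0,0,0]],"turn":[0,0]}'
python3 -m crank '{"offset":[[0.1,0,0],[0,0,0]],"turn":[0,0]}'

```

```text
clock: 5.13
tcp_pos: [0.4673, -0.2545, 0.0167]
ee_rot: [0.582, -0.402, 0.582, 0.401]
ft_force: [-3.9, 2.3, 8.7]
opening: 0.0155
clock: 5.3
tcp_pos: [0.4676, -0.2546, 0.0164]
ee_rot: [0.582, -0.402, 0.582, 0.401]
ft_force: [-4.4, 3.7, 16.3]
opening: 0.0153
```

```bash
python3 -m crank '{"offset":[[-0.1,0,0],[0,0,0],[0,0,0],[0,0,0],[0,0,0]],"turn":[0,0,0,0,0]}' 0.6
python3 -m crank '{"offset":[[0,0,0],[0,0,0],[-2.0,0,0],[-2.0,0,0],[-2.0,0,0]],"turn":[0,0,0,0,0]}'
python3 -c "
from h import *
go(.489,.299,.085)
p,d,ci=wr('w5');blk(p,d,ci,(.467,-.254)); go(.489,.299,.085)"
```

```text
clock: 5.72
tcp_pos: [0.4671, -0.2543, 0.0158]
ee_rot: [0.582, -0.402, 0.582, 0.402]
ft_force: [0.4, 0.5, -0.5]
opening: 0.0375
clock: 6.13
tcp_pos: [0.4669, -0.2542, 0.0765]
ee_rot: [0.582, -0.401, 0.582, 0.402]
ft_force: [-0.5, -0.1, -0.0]
opening: 0.0378
t 6.13 tcp [ 0.4669 -0.2542  0.0765] open 0.0378 F [-0.5 -0.1 -0. ] q [-0.57  0.4   1.7  -0.    1.03 -1.78]
 need cm tool xyz [-0.83 17.57 52.5 ] rows>= 13.278759986194423
n 388 ztop 0.0413 px 251.315625 214.371875 top mid [ 0.4654 -0.2537  0.0404] ext [0.016 0.015 0.004]
t 6.18 tcp [ 0.4685 -0.2552  0.0805] open 0.0379 F [ 1.5 -0.8  4.8] q [-0.57  0.4   1.7   0.    1.04 -1.78]
 need cm tool xyz [-0.58 17.75 52.54] rows>= 13.299357658071669
```

View pics/w5.png

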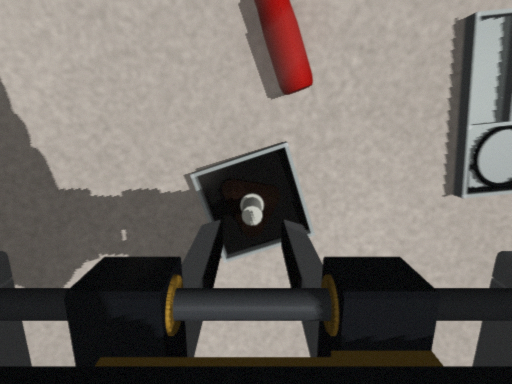

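The drop lens stands centred in the spare tray, block at (252,205), with its top at z 0.0404, so it is flat on the floor. Next is the round lens in the wide tray.

```bash
python3 -m crank '{"offset":[[0,1.2,3.6],[0,1.2,3.6],[0,1.2,3.6],[0,1.2,3.6],[0,1.2,3.6]],"turn":[0,0,0,0,0]}' 0.4
python3 -m crank '{"offset":[[0,1.2,3.6],[0,1.2,3.6],[0,1.2,3.6],[0,1.2,3.6],[0,1.2,3.6]],"turn":[0,0,0,0,0]}'
python3 -m crank '{"offset":[[0,1.2,3.6],[0,1.2,3.6],[0,1.2,3.6],[0,1.2,3.6],[0,0,0]],"turn":[0,0,0,0,0]}'
python3 -c "
from h import *
p,d,ci=wr('w6');T=blk(p,d,ci,(.489,.299)).mean(0); go(T[0],T[1],.016)"
```

```text
clock: 6.6
tcp_pos: [0.4747, -0.0631, 0.076]
ee_rot: [0.582, -0.402, 0.582, 0.401]
ft_force: [0.8, -0.2, -0.1]
opening: 0.0558
clock: 7.02
tcp_pos: [0.4824, 0.1267, 0.076]
ee_rot: [0.582, -0.402, 0.582, 0.402]
ft_force: [0.5, 0.1, 0.1]
opening: 0.0565
clock: 7.43
tcp_pos: [0.4885, 0.2817, 0.0759]
ee_rot: [0.582, -0.403, 0.581, 0.403]
ft_force: [-1.0, 0.9, -0.4]
opening: 0.0559
n 389 ztop 0.0414 px 276.1046153846154 205.63692307692307 top mid [0.4869 0.3022 0.0404] ext [0.015 0.015 0.004]
t 7.48 tcp [0.4884 0.2791 0.0755] open 0.0562 F [ 0.1 -0.3 -0.9] q [ 0.45  0.47  1.61  0.    1.06 -0.76]
 need cm tool xyz [5.95 0.95 2.11] rows>= 1.531622372090707
```

View pics/w6.png

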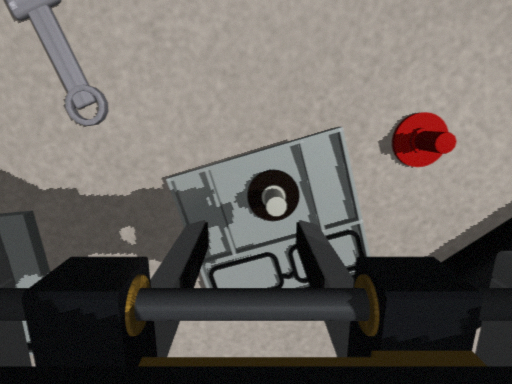

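The brown round lens is at (272,195), with its block top at (277,205); the red look-alike at (420,140) is well clear.

```bash
python3 -m crank '{"offset":[[0,0.9,2.1],[2.0,0,0],[2.0,0,0],[1.9,0,0],[0,0,0]],"turn":[0,0,0,0,0]}'
python3 -c "
from h import *
go(.487,.302,.016)"
```

```text
clock: 7.9
tcp_pos: [0.4864, 0.2975, 0.0135]
ee_rot: [0.58, -0.401, 0.584, 0.402]
ft_force: [-1.0, -0.6, -0.1]
opening: 0.0563
t 7.9 tcp [0.4864 0.2975 0.0135] open 0.0563 F [-1.  -0.6 -0.1] q [ 0.48  0.57  1.62 -0.    0.96 -0.72]
 need cm tool xyz [-0.25  0.1   0.45] rows>= 0.12541922808835768
```

```bash
python3 -m crank '{"offset":[[-0.2,0.1,0.3],[0,0,0],[0,0,0],[0,0,0],[0,0,0]],"turn":[0,0,0,0,0]}'
python3 -m crank '{"offset":[[0,0,0],[0,0,0],[0,0,0],[0,0,0],[0,0,0]],"turn":[0,0,0,0,0]}' 1 20
python3 -m crank '{"offset":[[0,0,0],[0,0,0],[0,0,0],[0,0,0],[0,0,0]],"turn":[0,0,0,0,0]}'
python3 -m crank '{"offset":[[-1.0,0,0],[-1.0,0,0],[-1.0,0,0],[0,0,0]],"turn":[0,0,0,0]}'
python3 -c "
from h import *
go(.4468,.0096,.044)
p,d,ci=wr('w7')"
```

```text
clock: 8.32
tcp_pos: [0.4884, 0.3025, 0.0198]
ee_rot: [0.582, -0.402, 0.582, 0.402]
ft_force: [-0.2, 0.2, -0.5]
opening: 0.0558
clock: 8.73
tcp_pos: [0.4881, 0.3024, 0.0189]
ee_rot: [0.582, -0.402, 0.582, 0.402]
ft_force: [0.1, -0.6, 0.8]
opening: 0.0265
clock: 9.15
tcp_pos: [0.4881, 0.3024, 0.0189]
ee_rot: [0.582, -0.402, 0.582, 0.402]
ft_force: [0.3, -0.3, -0.2]
opening: 0.0156
clock: 9.48
tcp_pos: [0.4892, 0.3031, 0.0519]
ee_rot: [0.583, -0.402, 0.581, 0.401]
ft_force: [0.2, -0.0, 0.2]
opening: 0.0159
t 9.48 tcp [0.4892 0.3031 0.0519] open 0.0159 F [ 0.2 -0.   0.2] q [ 0.49  0.52  1.59  0.    1.02 -0.72]
 need cm tool xyz [  0.72  -6.45 -28.95] rows>= 7.11393956042582
```

View pics/w7.png

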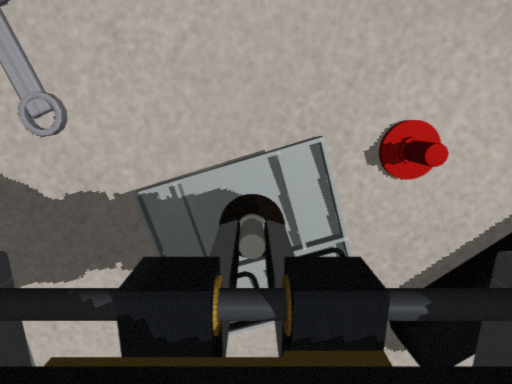

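The round lens is held (250,215). Carrying it to the round tray.

```bash
python3 -m crank '{"offset":[[0.3,-0.4,-1.5],[0.3,-0.7,-3.3],[0,-0.7,-3.3],[0,-0.8,-3.4],[0,-0.8,-3.4]],"turn":[0,0,0,0,0]}'
python3 -m crank '{"offset":[[0,-0.8,-3.4],[0,-0.8,-3.4],[0,-0.7,-3.3],[0,-0.5,-2.4],[0,-0.3,-1.3]],"turn":[0,0,0,0,0]}'
python3 -m crank '{"offset":[[0,0,0]],"turn":[0]}'
python3 -c "
from h import *
go(.4468,.0096,.044)
p,d,ci=wr('w8')"
```

```text
clock: 9.95
tcp_pos: [0.4663, 0.1497, 0.0428]
ee_rot: [0.582, -0.402, 0.582, 0.402]
ft_force: [-0.4, -0.0, -0.9]
opening: 0.0152
clock: 10.37
tcp_pos: [0.4464, 0.0088, 0.0429]
ee_rot: [0.582, -0.401, 0.582, 0.401]
ft_force: [0.3, 0.6, -0.7]
opening: 0.0155
clock: 10.45
tcp_pos: [0.4467, 0.0091, 0.043]
ee_rot: [0.582, -0.401, 0.583, 0.401]
ft_force: [0.0, 0.0, 0.3]
opening: 0.0154
t 10.45 tcp [0.4467 0.0091 0.043 ] open 0.0154 F [0.  0.  0.3] q [-0.06  0.29  1.96 -0.    0.89 -1.27]
 need cm tool xyz [-0.1   0.01  0.05] rows>= 0.028012242461919797
```

View pics/w8.png

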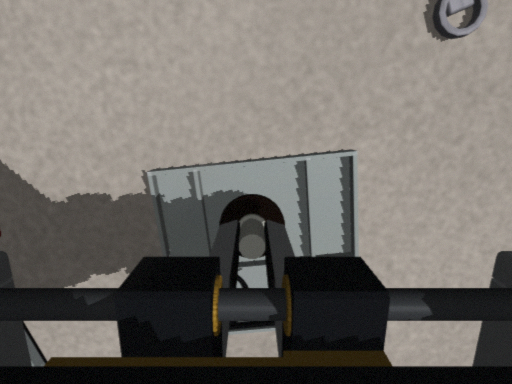

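The lens (222–285) lies between the pocket walls (205–300) in the picture. Lowering.

```bash
python3 -m crank '{"offset":[[0.8,0,0],[0.8,0,0],[0.5,0,0],[0.2,0,0],[0,0,0]],"turn":[0,0,0,0,0]}'
python3 -m crank '{"offset":[[0.1,0,0],[0,0,0]],"turn":[0,0]}'

```

```text
clock: 10.92
tcp_pos: [0.4467, 0.0117, 0.0192]
ee_rot: [0.581, -0.402, 0.582, 0.402]
ft_force: [-0.3, -0.5, -1.0]
opening: 0.0153
clock: 11.08
tcp_pos: [0.4471, 0.0115, 0.0189]
ee_rot: [0.582, -0.402, 0.582, 0.402]
ft_force: [-0.7, 0.7, 1.9]
opening: 0.0154
```

```bash
python3 -m crank '{"offset":[[0.1,0,0],[0,0,0]],"turn":[0,0]}'
python3 -m crank '{"offset":[[0,0,0],[0,0,0],[0,0,0],[0,0,0],[0,0,0]],"turn":[0,0,0,0,0]}' 0.6
python3 -m crank '{"offset":[[0,0,0],[0,0,0],[-2.0,0,0],[-2.0,0,0],[-2.0,0,0]],"turn":[0,0,0,0,0]}'
python3 -c "
from h import *
p,d,ci=wr('w9');blk(p,d,ci,(.447,.011)); go(.673,.008,.085)"
```

```text
clock: 11.25
tcp_pos: [0.4473, 0.0114, 0.0186]
ee_rot: [0.582, -0.402, 0.582, 0.402]
ft_force: [-4.6, 0.6, 13.6]
opening: 0.0154
clock: 11.67
tcp_pos: [0.447, 0.0111, 0.0178]
ee_rot: [0.582, -0.402, 0.582, 0.402]
ft_force: [0.3, -0.0, -0.5]
opening: 0.0378
clock: 12.08
tcp_pos: [0.4467, 0.0111, 0.0786]
ee_rot: [0.582, -0.401, 0.582, 0.402]
ft_force: [-0.9, -0.1, -0.5]
opening: 0.0372
n 376 ztop 0.0414 px 252.2388535031847 214.44267515923568 top mid [0.4461 0.012  0.0404] ext [0.016 0.015 0.004]
t 12.13 tcp [0.4485 0.011  0.0821] open 0.0376 F [1.3 0.3 3.9] q [-0.06  0.23  1.93 -0.    0.98 -1.27]
 need cm tool xyz [ -0.19 -21.09   7.69] rows>= 5.3834790386901235
```

View pics/w9.png

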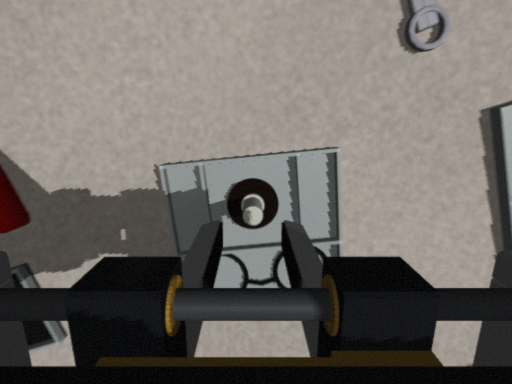

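The round lens is centred in the round tray's pocket at (252,203), with its top at z 0.0404. Next is the wide lens in the drop tray.

```bash
python3 -m crank '{"offset":[[0,-3.4,1.2],[0,-3.4,1.2],[0,-3.4,1.2],[0,-3.4,1.2],[0,-3.4,1.2]],"turn":[0,0,0,0,0]}' 0.4
python3 -m crank '{"offset":[[0,-3.0,1.1],[0,0,0]],"turn":[0,0]}'
python3 -c "
from h import *
p,d,ci=wr('w10');T=blk(p,d,ci,(.673,.008)).mean(0); go(T[0],T[1],.017)"
```

```text
clock: 12.55
tcp_pos: [0.6288, 0.0068, 0.0776]
ee_rot: [0.582, -0.402, 0.582, 0.402]
ft_force: [-0.4, -0.6, 0.9]
opening: 0.0564
clock: 12.72
tcp_pos: [0.6627, 0.0063, 0.0765]
ee_rot: [0.582, -0.402, 0.582, 0.401]
ft_force: [-1.3, 0.2, 0.1]
opening: 0.0561
n 384 ztop 0.0414 px 258.0814332247557 226.52768729641693 top mid [0.6723 0.0081 0.0404] ext [0.015 0.015 0.004]
t 12.77 tcp [0.6604 0.0064 0.0763] open 0.0565 F [-0.3  0.3 -0.4] q [-0.05  0.66  1.3  -0.    1.18 -1.25]
 need cm tool xyz [ 5.93 -1.05  0.58] rows>= 1.4518432172756084
```

View pics/w10.png

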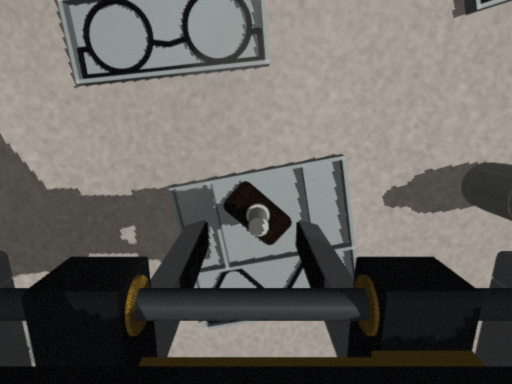

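The wide brown lens is at (258,212), with its block at (258,218); the bottle at the right edge (490,190) is about 190 mm away. Descending.

```bash
python3 -m crank '{"offset":[[0,-1.0,0.6],[2.0,0,0],[2.0,0,0],[1.6,0,0],[0,0,0]],"turn":[0,0,0,0,0]}'
python3 -m crank '{"offset":[[0,0,0],[0,0,0]],"turn":[0,0]}'
python3 -c "
from h import *
go(.6723,.0081,.017)"
```

```text
clock: 13.18
tcp_pos: [0.6681, 0.0086, 0.0184]
ee_rot: [0.58, -0.4, 0.584, 0.403]
ft_force: [-0.1, 0.5, 0.3]
opening: 0.0561
clock: 13.35
tcp_pos: [0.6709, 0.0085, 0.0233]
ee_rot: [0.582, -0.402, 0.582, 0.401]
ft_force: [-0.2, -0.5, 0.4]
opening: 0.0565
t 13.35 tcp [0.6709 0.0085 0.0233] open 0.0565 F [-0.2 -0.5  0.4] q [-0.04  0.75  1.29  0.    1.1  -1.25]
 need cm tool xyz [ 0.63 -0.15  0.01] rows>= 0.15560093359725186
```

```bash
python3 -m crank '{"offset":[[0.6,-0.1,0],[0,0,0],[0,0,0],[0,0,0]],"turn":[0,0,0,0]}'
python3 -m crank '{"offset":[[0,0,0],[0,0,0],[0,0,0],[0,0,0],[0,0,0]],"turn":[0,0,0,0,0]}' 1 20
python3 -m crank '{"offset":[[0,0,0],[0,0,0],[0,0,0],[0,0,0],[0,0,0]],"turn":[0,0,0,0,0]}'
python3 -m crank '{"offset":[[-1.0,0,0],[-1.0,0,0],[-0.8,0,0],[0,0,0],[0,0,0]],"turn":[0,0,0,0,0]}'
python3 -c "
from h import *
go(.4878,.2918,.044)
p,d,ci=wr('w11')"
```

```text
clock: 13.68
tcp_pos: [0.6717, 0.0081, 0.0163]
ee_rot: [0.582, -0.402, 0.582, 0.401]
ft_force: [-0.0, -0.2, -0.2]
opening: 0.0562
clock: 14.1
tcp_pos: [0.6716, 0.0081, 0.016]
ee_rot: [0.582, -0.402, 0.582, 0.402]
ft_force: [-0.2, -0.0, -0.1]
opening: 0.0264
clock: 14.52
tcp_pos: [0.6716, 0.0082, 0.0159]
ee_rot: [0.582, -0.402, 0.582, 0.402]
ft_force: [-0.1, -0.3, 0.2]
opening: 0.0158
clock: 14.93
tcp_pos: [0.672, 0.0081, 0.045]
ee_rot: [0.582, -0.402, 0.582, 0.401]
ft_force: [0.5, 0.2, -0.7]
opening: 0.0155
t 14.93 tcp [0.672  0.0081 0.045 ] open 0.0155 F [ 0.5  0.2 -0.7] q [-0.04  0.72  1.28  0.    1.14 -1.25]
 need cm tool xyz [ 0.07 27.29 19.98] rows>= 8.11071352000382
```

View pics/w11.png

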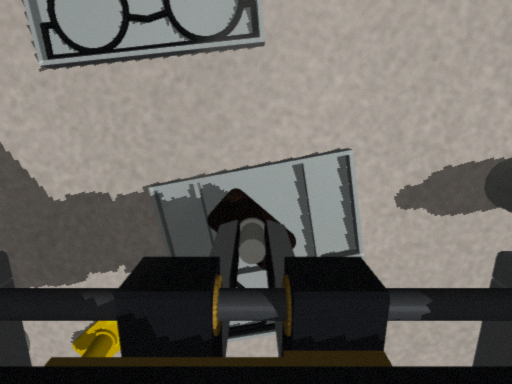

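The wide lens is held and off the floor (250,220). Carrying it to the wide tray, moving inward first to stay away from the bottle.

```bash
python3 -m crank '{"offset":[[0,1.4,0.8],[0,3.1,1.4],[0,3.1,1.8],[0,3.0,2.2],[0,3.0,2.2]],"turn":[0,0,0,0,0]}'
python3 -m crank '{"offset":[[0,3.0,2.2],[0,3.0,2.2],[0,3.0,2.2],[0,2.4,2.2],[0,1.4,1.8]],"turn":[0,0,0,0,0]}'
python3 -m crank '{"offset":[[0,0.9,1.0],[0,0,0]],"turn":[0,0]}'
python3 -c "
from h import *
go(.4878,.2918,.044)
p,d,ci=wr('w12')"
```

```text
clock: 15.4
tcp_pos: [0.5728, 0.1358, 0.0435]
ee_rot: [0.582, -0.401, 0.582, 0.401]
ft_force: [1.3, 1.1, 0.4]
opening: 0.0155
clock: 15.82
tcp_pos: [0.4901, 0.2815, 0.0437]
ee_rot: [0.581, -0.402, 0.582, 0.402]
ft_force: [-0.2, -0.3, -0.2]
opening: 0.0157
clock: 15.98
tcp_pos: [0.4864, 0.2938, 0.0437]
ee_rot: [0.581, -0.402, 0.582, 0.402]
ft_force: [-0.0, -0.0, 0.1]
opening: 0.0153
t 15.98 tcp [0.4864 0.2938 0.0437] open 0.0153 F [-0.  -0.   0.1] q [ 0.48  0.52  1.62  0.    1.   -0.73]
 need cm tool xyz [-0.03 -0.2  -0.14] rows>= 0.0599549494333863
```

View pics/w12.png

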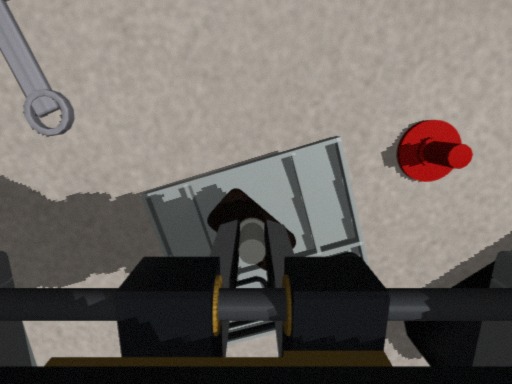

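The wide lens (208–295) is over the pocket, between the walls at about (190–300), and near the right divider. Correcting by 2 mm and lowering.

```bash
python3 -m crank '{"offset":[[0.8,-0.2,-0.1],[0.8,0,0],[0.6,0,0],[0.4,0,0],[0,0,0]],"turn":[0,0,0,0,0]}'
python3 -m crank '{"offset":[[0.1,0,0],[0,0,0]],"turn":[0,0]}'

```

```text
clock: 16.45
tcp_pos: [0.4886, 0.2895, 0.0166]
ee_rot: [0.581, -0.401, 0.583, 0.401]
ft_force: [-0.7, -0.5, -1.2]
opening: 0.0154
clock: 16.62
tcp_pos: [0.489, 0.2903, 0.0169]
ee_rot: [0.582, -0.402, 0.582, 0.402]
ft_force: [0.7, 0.1, -0.4]
opening: 0.0155
```

```bash
python3 -m crank '{"offset":[[0.1,0,0],[0,0,0]],"turn":[0,0]}'
python3 -m crank '{"offset":[[0.1,0,0],[0,0,0]],"turn":[0,0]}'

```

```text
clock: 16.78
tcp_pos: [0.4889, 0.2904, 0.016]
ee_rot: [0.582, -0.402, 0.582, 0.402]
ft_force: [0.1, -0.5, 0.4]
opening: 0.0155
clock: 16.95
tcp_pos: [0.489, 0.2905, 0.0158]
ee_rot: [0.582, -0.402, 0.582, 0.402]
ft_force: [-3.9, -1.9, 9.9]
opening: 0.0153
```

Contact at about 10 N, at the height expected for the pocket floor. Releasing.

```bash
python3 -m crank '{"offset":[[0,0,0],[0,0,0],[0,0,0],[0,0,0],[0,0,0]],"turn":[0,0,0,0,0]}' 0.6
python3 -m crank '{"offset":[[0,0,0],[0,0,0],[-2.0,0,0],[-2.0,0,0],[-2.0,0,0]],"turn":[0,0,0,0,0]}'
python3 -c "
from h import *
p,d,ci=wr('w13');blk(p,d,ci,(.489,.291)); go(.4654,-.2537,.08)"
```

```text
clock: 17.37
tcp_pos: [0.4889, 0.2904, 0.0148]
ee_rot: [0.582, -0.402, 0.582, 0.402]
ft_force: [-0.0, 0.1, 0.3]
opening: 0.0374
clock: 17.78
tcp_pos: [0.4887, 0.2903, 0.0755]
ee_rot: [0.582, -0.402, 0.582, 0.402]
ft_force: [0.5, 0.4, 1.5]
opening: 0.0375
n 392 ztop 0.0414 px 251.834375 217.98125 top mid [0.4897 0.2902 0.0404] ext [0.015 0.015 0.004]
t 17.83 tcp [0.4903 0.2911 0.0797] open 0.0377 F [0.9 1.  3.9] q [ 0.47  0.47  1.59 -0.    1.07 -0.74]
 need cm tool xyz [ -0.16 -17.01 -51.82] rows>= 13.079432269974127
```

View pics/w13.png

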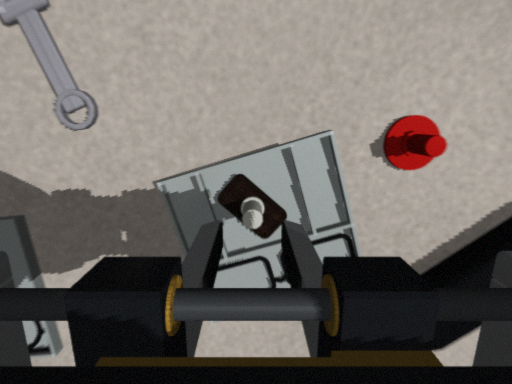

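The wide lens lies flat in the wide tray's pocket at (252,205), with its top at z 0.0404. Back to the spare tray for the drop lens.

```bash
python3 -m crank '{"offset":[[0,-1.2,-3.6],[0,-1.2,-3.6],[0,-1.2,-3.6],[0,-1.2,-3.6],[0,-1.2,-3.6]],"turn":[0,0,0,0,0]}' 0.5
python3 -m crank '{"offset":[[0,-1.2,-3.6],[0,-1.2,-3.6],[0,-1.2,-3.6],[0,-1.2,-3.6],[0,-1.2,-3.6]],"turn":[0,0,0,0,0]}'
python3 -m crank '{"offset":[[0,-1.2,-3.6],[0,-1.2,-3.6],[0,-1.2,-3.6],[0,-1.2,-3.6],[0,0,0]],"turn":[0,0,0,0,0]}'
python3 -c "
from h import *
p,d,ci=wr('w14');T=blk(p,d,ci,(.4654,-.2537)).mean(0); go(T[0],T[1],.017)"
```

```text
clock: 18.25
tcp_pos: [0.4807, 0.0992, 0.075]
ee_rot: [0.582, -0.402, 0.582, 0.402]
ft_force: [1.1, -0.4, 0.1]
opening: 0.047
clock: 18.67
tcp_pos: [0.4729, -0.0906, 0.075]
ee_rot: [0.582, -0.402, 0.582, 0.401]
ft_force: [0.4, -0.4, -0.5]
opening: 0.0471
clock: 19.08
tcp_pos: [0.4666, -0.2457, 0.075]
ee_rot: [0.583, -0.401, 0.583, 0.4]
ft_force: [0.1, -0.0, 0.4]
opening: 0.0471
n 395 ztop 0.0415 px 241.203125 219.1625 top mid [ 0.4654 -0.2536  0.0404] ext [0.015 0.015 0.004]
t 19.13 tcp [ 0.4666 -0.2431  0.0747] open 0.0468 F [-0.7  0.1 -0.4] q [-0.55  0.4   1.72 -0.    1.02 -1.75]
 need cm tool xyz [ 5.77 -0.27 -1.02] rows>= 1.4073081062093222
```

View pics/w14.png

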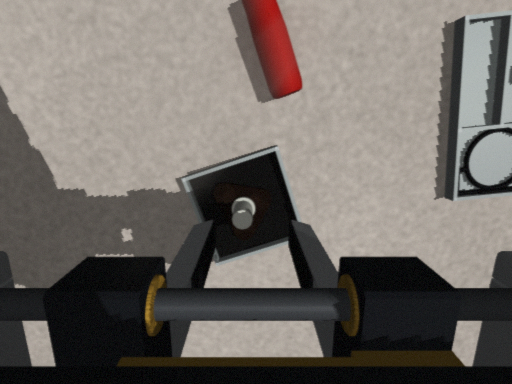

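The drop lens is where I left it, block at (242,210). Picking it up.

```bash
python3 -m crank '{"offset":[[0,-0.3,-1.0],[2.0,0,0],[1.8,0,0],[1.2,0,0],[0,0,0]],"turn":[0,0,0,0,0]}'
python3 -m crank '{"offset":[[0,0,0],[0,0,0]],"turn":[0,0]}'
python3 -c "
from h import *
go(.4654,-.2537,.017)"
```

```text
clock: 19.55
tcp_pos: [0.4654, -0.2496, 0.0227]
ee_rot: [0.581, -0.401, 0.582, 0.403]
ft_force: [-0.4, 0.6, 0.5]
opening: 0.0469
clock: 19.72
tcp_pos: [0.4669, -0.2508, 0.0258]
ee_rot: [0.582, -0.402, 0.582, 0.401]
ft_force: [0.2, 1.0, 0.5]
opening: 0.0471
t 19.72 tcp [ 0.4669 -0.2508  0.0258] open 0.0471 F [0.2 1.  0.5] q [-0.56  0.48  1.74 -0.    0.93 -1.77]
 need cm tool xyz [ 0.88  0.04 -0.32] rows>= 0.22581821286955736
```

```bash
python3 -m crank '{"offset":[[0.8,0,-0.3],[0,0,0],[0,0,0],[0,0,0]],"turn":[0,0,0,0]}'
python3 -m crank '{"offset":[[0,0,0],[0,0,0],[0,0,0],[0,0,0],[0,0,0]],"turn":[0,0,0,0,0]}' 1 20
python3 -m crank '{"offset":[[0,0,0],[0,0,0],[0,0,0],[0,0,0],[0,0,0]],"turn":[0,0,0,0,0]}'
python3 -m crank '{"offset":[[-1.0,0,0],[-1.0,0,0],[-0.8,0,0],[0,0,0],[0,0,0]],"turn":[0,0,0,0,0]}'
python3 -c "
from h import *
go(.6772,.0092,.044)
p,d,ci=wr('w15')"
```

```text
clock: 20.05
tcp_pos: [0.4653, -0.2537, 0.0171]
ee_rot: [0.582, -0.402, 0.582, 0.401]
ft_force: [0.4, 0.5, 0.5]
opening: 0.0469
clock: 20.47
tcp_pos: [0.4653, -0.2537, 0.017]
ee_rot: [0.582, -0.402, 0.582, 0.402]
ft_force: [-1.0, -0.1, -0.9]
opening: 0.0169
clock: 20.88
tcp_pos: [0.4653, -0.2537, 0.017]
ee_rot: [0.582, -0.402, 0.582, 0.402]
ft_force: [0.8, 0.2, 1.2]
opening: 0.0158
clock: 21.3
tcp_pos: [0.4656, -0.2539, 0.0458]
ee_rot: [0.582, -0.402, 0.582, 0.401]
ft_force: [-0.5, -0.3, -0.6]
opening: 0.0153
t 21.3 tcp [ 0.4656 -0.2539  0.0458] open 0.0153 F [-0.5 -0.3 -0.6] q [-0.57  0.45  1.73 -0.    0.97 -1.78]
 need cm tool xyz [  0.18 -10.45  32.1 ] rows>= 8.095918474197918
```

View pics/w15.png

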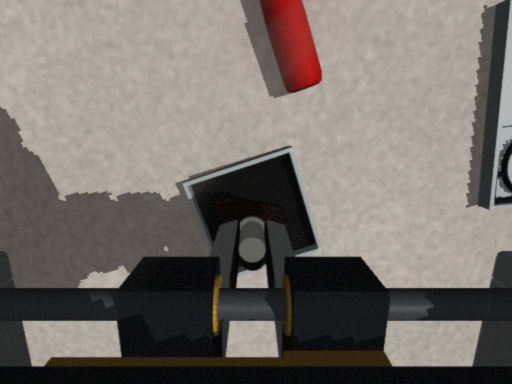

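The drop lens is held (250,215). Carrying it to the drop tray, leading in +y to stay away from the yellow piece and the jar.

```bash
python3 -m crank '{"offset":[[0.1,-0.2,1.6],[0.1,-0.6,3.4],[0,-0.8,3.6],[0,-1.0,3.6],[0,-1.2,3.6]],"turn":[0,0,0,0,0]}'
python3 -m crank '{"offset":[[0,-1.2,3.6],[0,-1.3,3.6],[0,-1.3,3.4],[0,-1.3,3.0],[0,-0.9,1.7]],"turn":[0,0,0,0,0]}'
python3 -m crank '{"offset":[[0,-0.6,1.0],[0,0,0],[0,0,0]],"turn":[0,0,0]}'
python3 -c "
from h import *
go(.6772,.0092,.044)
p,d,ci=wr('w16')"
```

```text
clock: 21.77
tcp_pos: [0.5572, -0.1178, 0.0426]
ee_rot: [0.582, -0.401, 0.582, 0.402]
ft_force: [1.0, -0.2, -0.4]
opening: 0.0158
clock: 22.18
tcp_pos: [0.6684, 0.0054, 0.0422]
ee_rot: [0.581, -0.402, 0.582, 0.402]
ft_force: [-0.9, -0.6, -1.0]
opening: 0.0157
clock: 22.43
tcp_pos: [0.6759, 0.0096, 0.042]
ee_rot: [0.581, -0.402, 0.582, 0.402]
ft_force: [-0.5, -0.6, -0.2]
opening: 0.0157
t 22.43 tcp [0.6759 0.0096 0.042 ] open 0.0157 F [-0.5 -0.6 -0.2] q [-0.04  0.74  1.26 -0.    1.14 -1.25]
 need cm tool xyz [-0.2  -0.13  0.01] rows>= 0.0574632718457133
```

View pics/w16.png

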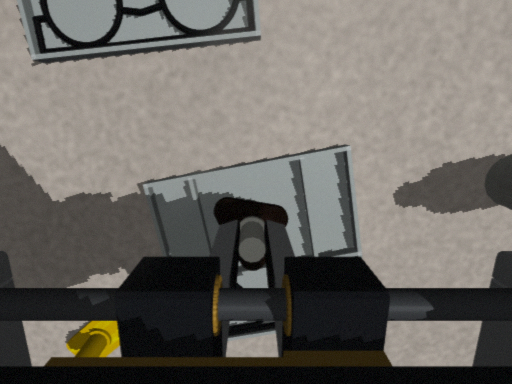

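The drop lens (215–288) is between the pocket walls (200–305). Lowering.

```bash
python3 -m crank '{"offset":[[0.8,-0.1,0],[0.8,0,0],[0.5,0,0],[0.2,0,0],[0,0,0]],"turn":[0,0,0,0,0]}'
python3 -m crank '{"offset":[[0.1,0,0],[0,0,0]],"turn":[0,0]}'
python3 -m crank '{"offset":[[0.1,0,0],[0,0,0]],"turn":[0,0]}'

```

```text
clock: 22.9
tcp_pos: [0.6768, 0.009, 0.019]
ee_rot: [0.582, -0.401, 0.582, 0.402]
ft_force: [-0.2, -0.5, -0.0]
opening: 0.0154
clock: 23.07
tcp_pos: [0.6774, 0.0092, 0.0191]
ee_rot: [0.582, -0.402, 0.582, 0.402]
ft_force: [-0.0, 0.1, -0.8]
opening: 0.0153
clock: 23.23
tcp_pos: [0.6774, 0.0092, 0.018]
ee_rot: [0.582, -0.402, 0.582, 0.402]
ft_force: [0.7, 0.5, 0.3]
opening: 0.0157
```

```bash
python3 -m crank '{"offset":[[0.1,0,0],[0,0,0]],"turn":[0,0]}'
python3 -m crank '{"offset":[[0.1,0,0],[0,0,0]],"turn":[0,0]}'

```

```text
clock: 23.4
tcp_pos: [0.6775, 0.0092, 0.0171]
ee_rot: [0.582, -0.402, 0.582, 0.402]
ft_force: [-0.3, 0.7, 0.1]
opening: 0.0153
clock: 23.57
tcp_pos: [0.6775, 0.0092, 0.017]
ee_rot: [0.582, -0.402, 0.582, 0.401]
ft_force: [-5.0, 0.5, 7.8]
opening: 0.0155
```

```bash
python3 -m crank '{"offset":[[0,0,0],[0,0,0],[0,0,0],[0,0,0],[0,0,0]],"turn":[0,0,0,0,0]}' 0.6
python3 -m crank '{"offset":[[0,0,0],[0,0,0],[-2.0,0,0],[-2.0,0,0],[-2.0,0,0]],"turn":[0,0,0,0,0]}'
python3 -c "
from h import *
p,d,ci=wr('w17');blk(p,d,ci,(.677,.009)); go(.5,-.15,.2)"
python3 -m crank '{"offset":[[-3,2.5,-2.5],[-3,2.5,-2.5],[-3,2.5,-2.5],[-2,2.5,-2.5],[0,2.5,-2.5]],"turn":[0,0,0,0,0]}'
python3 -m crank '{"offset":[[0,2.5,-2.5],[0,2.5,-2.5],[0,2.5,-2.5],[0,2.5,-2.5],[0,0,0]],"turn":[0,0,0,0,0]}'
python3 - <<'E'
from h import *
p,d=imaging.grab_frame("top"); cv2.imwrite("pics/top9.png",cv2.resize(p[85:285,110:430],None,fx=2.5,fy=2.5,interpolation=cv2.INTER_CUBIC))
q,_=imaging.grab_frame("scene"); cv2.imwrite("pics/scene9.png",q); go(0.4,0,.3)
E
```

```text
clock: 23.98
tcp_pos: [0.6773, 0.0092, 0.0158]
ee_rot: [0.582, -0.402, 0.582, 0.402]
ft_force: [-0.8, 0.7, -1.3]
opening: 0.0374
clock: 24.4
tcp_pos: [0.6771, 0.0092, 0.0765]
ee_rot: [0.582, -0.401, 0.582, 0.402]
ft_force: [0.8, -0.4, -0.9]
opening: 0.0375
n 386 ztop 0.0414 px 251.67295597484278 216.86163522012578 top mid [0.6776 0.0092 0.0404] ext [0.016 0.015 0.004]
t 24.45 tcp [0.679  0.0091 0.0813] open 0.0377 F [ 0.5 -0.5  2. ] q [-0.04  0.7   1.23 -0.    1.21 -1.25]
 need cm tool xyz [-11.96  11.03 -21.21] rows>= 6.409824091003241
clock: 24.87
tcp_pos: [0.5259, -0.0595, 0.1806]
ee_rot: [0.583, -0.403, 0.58, 0.4]
ft_force: [1.1, -0.5, -0.3]
opening: 0.0376
clock: 25.28
tcp_pos: [0.3933, -0.1181, 0.1768]
ee_rot: [0.582, -0.401, 0.583, 0.401]
ft_force: [-0.5, 0.6, -0.3]
opening: 0.0372
t 25.38 tcp [ 0.3968 -0.1173  0.1773] open 0.0374 F [-0.  -0.2  0.1] q [-0.38  0.02  1.92  0.    1.21 -1.58]
 need cm tool xyz [-12.27   3.87  11.08] rows>= 4.0715010893923145
```

View pics/w17.png

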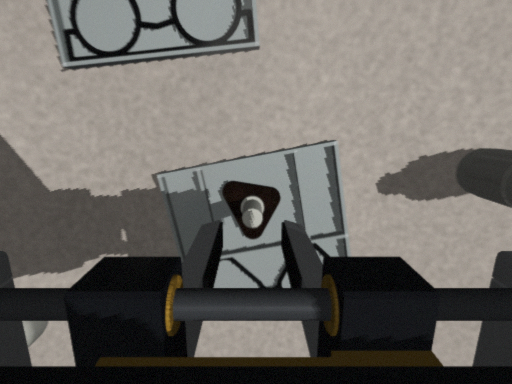

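View pics/top9.png

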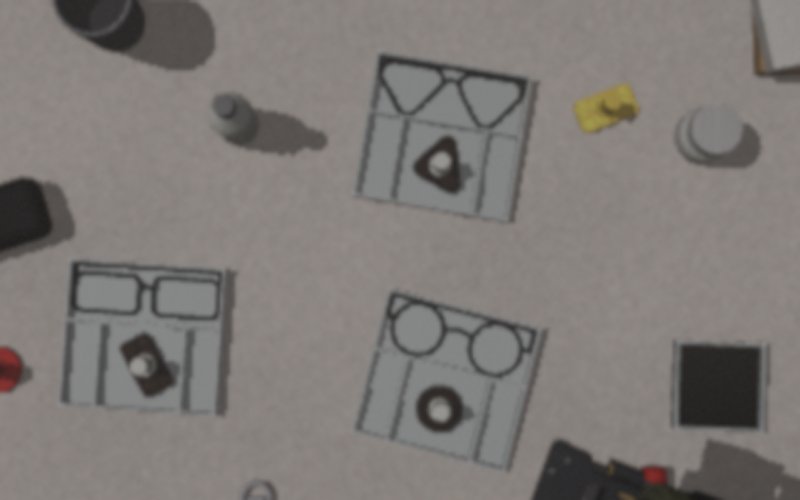

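View pics/scene9.png

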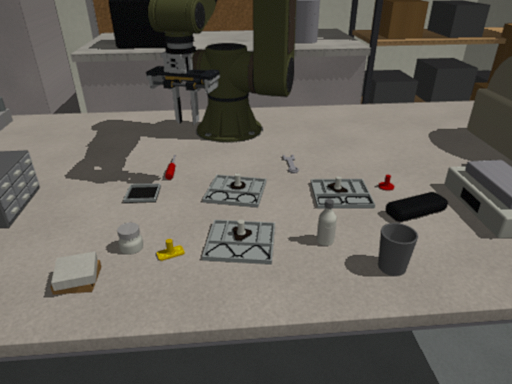

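The top crop shows the drop lens at (440,163) in the triangular-rim tray, the round lens at (440,408) in the round-rim tray and the wide lens at (147,365) in the wide-rim tray. All are centred. The bottle and jar are upright, and the arm is clear at z 0.177.

```bash
python3 -c "
from rig import robot
print(robot.close_job())"
```

```text
the job is handed in; nothing more can be done
None
```

All three lenses are now in their own trays, and I handed the job in at about 25 s of the 112 s allowed. The hand-in gives no verdict, so this rests on my own checks.

- **What I did:** I set the drop lens down in the spare tray and let go of it. Then I moved the round lens to the round tray, the wide lens to the wide tray, and finally the drop lens from the spare tray to its own. I lowered each lens until it touched the floor (8–16 N) before opening the fingers.
- **Last checks:** Measured after each release, every block top was at z 0.0404 m, which is right for a lens lying flat on the pocket floor. Each lens was within about 3 mm of its pocket centre. The final top and scene pictures show the lenses in the right trays, the bottle and jar upright, the look-alikes where they were, and the arm clear.
- **Disagreements:** The first top-camera block positions were 2–3 mm off the wrist-camera ones, so I used the wrist readings. No check failed.

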